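# Load the glued bottle rack and nip it up in the ratchet clamp

### The arm

A 6-joint arm with a two-finger parallel gripper is mounted at the origin on the work surface. World frame = base frame: x ahead of the robot, y to its left, z up, the work surface at z = 0. Lengths are in m, angles in degrees, forces in N, time in s.
With the tool pointing down it reaches from about 0.325 to 0.775 m from the base axis. Payload 5.5 kg.
Tool frame: the origin (TCP) lies at the centre of the arm's flange, where the gripper is bolted on; the fingertips stand 182 mm ahead of it and the grasp point (between the pads) lies 163 mm ahead of it; z points along the fingers, y is the direction in which the jaws open and shut (so a half turn about z gives the same grasp; the last joint's range is limited). The gripper opens to 88 mm and grips with 3 to 60 N. Pads are 20 mm wide; open, the fingers measure 115 mm over their backs; the gripper's body (75 mm by 178 mm) begins 61 mm behind the grasp point.
Start: joints at [62.928, 5.22, 70.514, -0, 104.267, -3.249], TCP at [0.242, 0.549, 0.405] pointing down, gripper open.
Joint ranges: [-164.24, 164.24], [-49.07, 125.15], [9.68, 141.18], [-86.29, 266.29], [3.28, 154.24], [-151.56, 151.56]. Speed limits (degrees/s): [147.25, 147.25, 172.46, 180, 180, 180].

### API

Orientations are given as [roll, pitch, yaw] about the fixed x, y, z axes, in that order (R = Rz(yaw) Ry(pitch) Rx(roll)).
In Python, from station import r gives the robot as it stands. The module is installed in compiled form; this text tells all that it offers. Calls block until the motion is done:
- r.reach(position, orientation): joint-space move of the TCP to a pose.
- r.servo_line(position, rotation=None, speed=0.15): straight line of the TCP; rotation=None keeps the orientation; speed is the mean speed in m/s.
- r.move_joints(angles): joint-space move.
- r.let_go() and r.grab(squeeze=None): open the fingers fully, or close them until they stop; squeeze is the grip in N (None keeps the last).
- r.wait(seconds).
- r.inverse_kinematics(position, orientation): joint angles nearest the present ones, or None.
- r.sense(): the state.
- r.snapshot(name): name is "scene" or "top"; returns a dict with "frame" (384x512x3 uint8, red, green, blue), "fx", "fy", "cx", "cy" (pixels), "R" (3x3) and "t" (3): a world point X has camera coordinates R X + t. Camera axes: x right, y down, z forward; pixel columns grow to the right and rows downward; lengths in m; the calibration is good to about 2 mm. A picture is of the moment at which its call begins. There is no depth.
A pose or a line that the arm cannot do raises r.IKError and nothing moves.
- r.hand_in(): hands the job in, once; it reports no verdict.
The state is a dict: "clock": time; "joints": joint angles; "joint_vel": joint speeds; "joint_torque": joint torques, N m; "tcp_pos": TCP position; "orientation": TCP orientation; "contact_force": force on the tool from outside, world axes, zero at the start; "torque": the same for the moment, N m; "opening": finger opening in m.
Only numpy, scipy, OpenCV 4.12 (cv2) and the standard library are available. Lean on these libraries where they do the work, as an engineer would, in place of code of your own. Each camera call takes 0.05 s, during which the arm holds its last target.

### The job

The little plywood bottle rack on the clamping jig has just been glued: first stand the two loose bottles upright in its two empty cells, one per cell, so that the dividers stay square. Then pump the clamp's ratchet trigger - squeeze it fully, let it spring right back, and again - until the sprung pad presses lightly on the rack, its spring pushed in a few millimetres (about a centimetre at most, more would crush the fresh joints), and finish while still holding the trigger fully squeezed against the fixed grip. Move the jaw by its trigger only, keep the rack at the fence, and leave the other things on the bench where they are.

Things in the scene. Friction and masses are not known exactly. Their poses are not given: they have to be found in the camera images.
- clamp: One-hand ratchet bar clamp fixed on a plywood jig board 110 x 420 x 12 mm, immovable. Origin on the bench under the board, z up, y along the clamp bar towards the wooden fence, x across. Along y (mm): fence face +185 (top 70 above bench), rack, gap, sprung pad, dark jaw block, grey housing y -62 to -140, top 85. From the housing rise the fixed black grip and, on its fence side, the trigger.
- squeeze (a point): Middle of grip and trigger when squeezed together: clamp y -96 mm, 168 mm above the bench. Fingers close on the pair from above along the clamp's y. The fixed grip (26 mm wide in x) spans clamp y -110 to -96, its top 186 above the bench. Grip plus trigger span y -110 to -82 (28 mm) squeezed, -110 to -64 (46 mm) released. Nothing else is near above 85 mm height. This point does not move.
- trigger (a joint): Trigger angle, rad: 0 = sprung back, 0.225 = fully squeezed (a stop). A full squeeze moves its cross bar 18 mm towards the grip (-y of the clamp) and drives the jaw about 6 mm (5.5 to 6.8) towards the rack; part of a squeeze gives part of the step. When let go it springs back and the jaw stays. It takes about 10 N at the cross bar, up to 17 N with the pad pressed in.
- trigger_bar (a point): Centre of the trigger's horizontal cross bar (12 mm diameter, 40 mm long across the clamp), about 169 mm above the bench; at clamp y -70 mm released, -88 mm squeezed.
- jaw: Dark steel jaw block (50 x 14 x 36 mm) on the end of the sliding bar; origin at its middle, 34 mm above the bench, axes as the clamp's. Pumping the trigger slides it along the clamp's +y to the rack; a friction brake keeps it where it is, there is no release. Starts at clamp y -47 to -30 mm, which leaves 10 to 27 mm between pad and rack.
- pad: Round rubber pad (28 mm diameter, 8 thick) on a spring plunger at the jaw's front; origin at the centre of its pressing face, axes as the clamp's. Free, its face is 35 mm ahead (+y of the clamp) of the jaw's origin; against the rack the plunger goes in, 1 N per mm, at most 20 mm. Push = 35 mm less the pad-to-jaw distance. 1 to 11 N (1 to 11 mm in) is right for the rack; 14.5 N crushes it.
- rack: Loose plywood rack 64 x 170 x 40 mm, open on top, floor and walls 5 mm, standing on the jig board (underside 12 mm above the bench), long side (its y) along the clamp's y, its +y end against the fence. Two dividers make three cells, each 54 (x) x 50 (y) mm inside, 35 deep. Origin at the centre of the underside. The pad presses its -y end wall.
- cell_near (a point): Centre of the floor of the empty cell at the jaw end of the rack (rack y -55 mm, 17 mm above the bench).
- cell_middle (a point): Centre of the floor of the middle cell, in which a bottle already stands.
- cell_fence (a point): Centre of the floor of the empty cell at the fence end of the rack (rack y +55 mm).
- bottle1: Loose slim white bottle with a black cap: a straight cylinder 34 mm in diameter up to 84 mm, then a 28 mm cap to 96 mm; about 90 g. Origin at the centre of its underside, z up. Stands on the bench; goes into either empty cell.
- bottle2: Second loose bottle, the same as bottle1.
- bottle3: The same kind of bottle, already standing in the middle cell, to stay there.
- jar: Bystander: squat jar, 54 mm diameter, 50 mm tall, standing on the bench in one of the four places at the two sides of the jig. Leave it.
- tin: Bystander: plain steel can, 58 mm diameter, 70 mm tall, in another of these places. Leave it.
- wheel: Bystander: model car wheel with black tyre, 66 mm diameter, 28 mm thick, lying flat beyond the jig.
- battery: Bystander: black battery pack, 138 x 46 x 25 mm, lying beyond the jig.
- screwdriver: Bystander: screwdriver, 160 mm long, lying beyond the jig.
- motor: Bystander: small lying steel motor can, 36 mm diameter, 50 mm long, on the robot's side of the jig.
There are look-alikes about, which are no part of the job. Leave any orange look-alike of the bottle2 alone.

How it is judged:
By the outcome, as a careful person would: the job done as asked, in the order asked, and still so for the second after the job is handed in, while the arm keeps its last pose, push and grip.
It also fails if it takes over 72 s, if anything falls off the work surface, if the arm or the gripper's body presses on something with over 40 N, if the wrist force passes 120 N, or if a joint passes its speed limit or range.

## Working session

There is one attempt and no reset: what is moved stays moved. The work goes in short steps, each a Python script; the robot and the scene stay as the last script left them, time stands still between calls to the robot, and variables do not carry over. Pictures are saved under pics/ and viewed, and the job is handed in when it is done.

```bash
mkdir -p pics; ls; python3 - <<'E'
from station import r
import cv2,pickle
s={}
for n in ("scene","top"):
    d=r.snapshot(n); s[n]=d
    cv2.imwrite(f"pics/{n}0.png",cv2.resize(d["frame"][:,:,::-1],(800,600),interpolation=cv2.INTER_CUBIC))
    print(n,d["fx"],d["fy"],d["cx"],d["cy"],d["R"],d["t"])
pickle.dump(s,open("s0.pkl","wb"))
print(r.sense())
E
```

```text
pics
scene 372.4752344905457 372.4752344905457 249.0211307151647 198.92772381860837 [[ 0.39206775  0.91990547  0.00753678]
 [ 0.5537275  -0.22944289 -0.8004635 ]
 [-0.73462149  0.31800925 -0.59933411]] [-0.18093588 -0.21387037  1.51529429]
top 475.857110995135 475.857110995135 255.8825200790174 196.25434197812615 [[ 0.01891298 -0.99981373  0.0038466 ]
 [-0.99834859 -0.01909371 -0.05418041]
 [ 0.05424376 -0.00281554 -0.99852375]] [-0.04050959  0.58779115  1.20599224]
{'clock': 0.1, 'joints': array([ 6.29282094e+01,  5.25716898e+00,  7.05739958e+01, -2.57085659e-04,
        1.04265687e+02, -3.24953774e+00]), 'joint_vel': array([ 0.04208662, -0.12831252, -0.17445818, -0.02483891, -0.02115074,
        0.07891827]), 'joint_torque': array([ 2.63684524e-03, -4.47854841e+01, -4.07570386e+01,  7.00712926e-02,
        2.83655024e-02, -8.50145580e-05]), 'tcp_pos': array([0.24237371, 0.54892154, 0.40364637]), 'orientation': array([-1.79903289e+02, -5.24117313e-03,  1.56177680e+02]), 'contact_force': array([ 0.11285802, -0.51867621,  0.42390399]), 'torque': array([ 0.0152578 , -0.01988048, -0.00300528]), 'opening': 0.08772276177018841}
```

View pics/scene0.png

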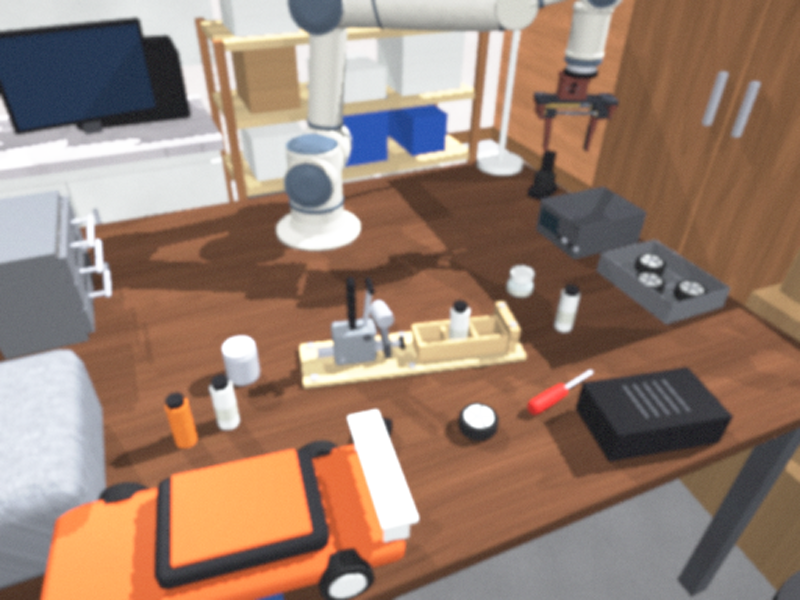

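View pics/top0.png

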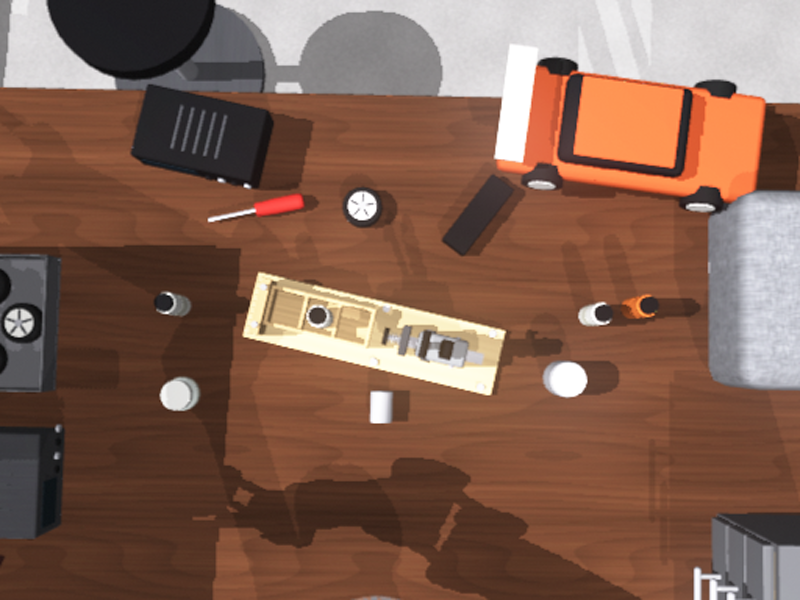

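```bash
cat > h.py <<'E'
import numpy as np,cv2
from scipy.optimize import least_squares
def proj(c,X):
    X=np.atleast_2d(X); p=X@np.array(c["R"]).T+np.array(c["t"])
    return np.c_[c["fx"]*p[:,0]/p[:,2]+c["cx"],c["fy"]*p[:,1]/p[:,2]+c["cy"]]
def unproj(c,u,v,z):
    R=np.array(c["R"]);t=np.array(c["t"])
    d=R.T@np.array([(u-c["cx"])/c["fx"],(v-c["cy"])/c["fy"],1]); o=-R.T@t
    return o+d*(z-o[2])/d[2]
E
python3 - <<'E'
import pickle,cv2,numpy as np
s=pickle.load(open("s0.pkl","rb"))
def crop(n,x0,y0,x1,y1,k):
    f=s[n]["frame"][y0:y1,x0:x1,::-1]; return cv2.resize(f,None,fx=k,fy=k,interpolation=cv2.INTER_CUBIC)
cv2.imwrite("pics/c_clamp.png",crop("top",145,165,335,260,4.2))
a=crop("top",360,180,430,260,5);b=crop("top",90,180,160,260,5)
cv2.imwrite("pics/c_bot.png",np.hstack([b,a]))
cv2.imwrite("pics/c_sc.png",crop("scene",95,170,385,300,2.75))
E
```

```text
(no output)
```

View pics/c_clamp.png

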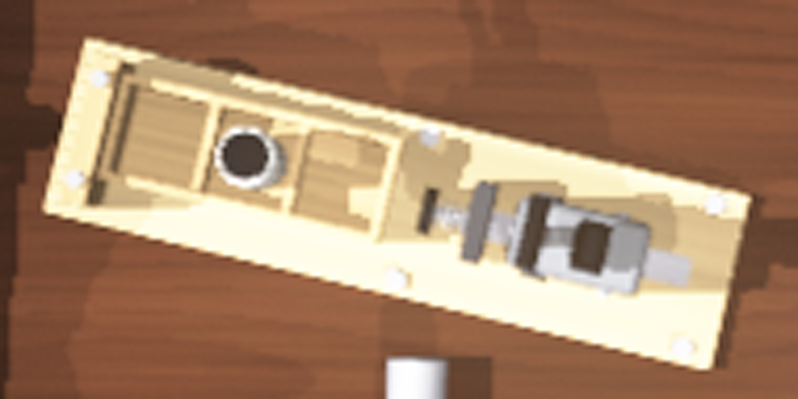

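View pics/c_bot.png

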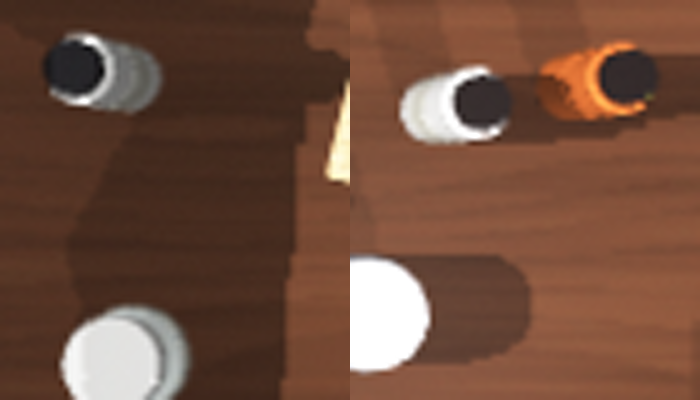

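View pics/c_sc.png

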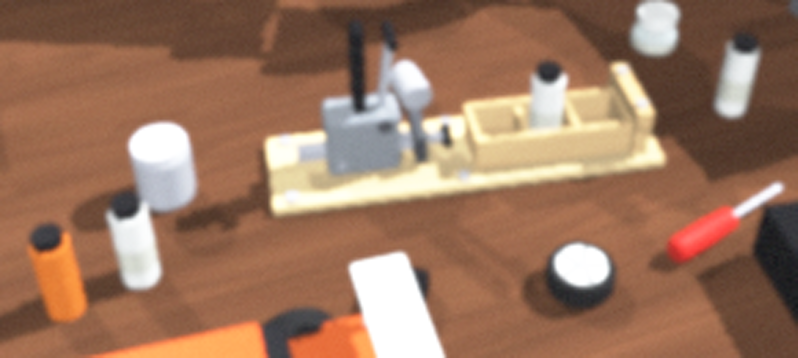

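```bash
cat > fit.py <<'E'
import pickle; from h import *
s=pickle.load(open("s0.pkl","rb")); T=s["top"]; S=s["scene"]
px=np.array([(88,38),(44,212),(712,370),(750,195)])/4.2+[145,165]-0.5+0.5/4.2
def pose(p): # yaw of clamp x axis
    x,y,a=p; c,s_=np.cos(a),np.sin(a); return np.array([[c,-s_,0],[s_,c,0],[0,0,1]]),np.array([x,y,0])
# clamp +y = image left=world +y ; +x = image up
L=np.array([(.055,.21,.012),(-.055,.21,.012),(-.055,-.21,.012),(.055,-.21,.012)])
f=lambda p:(proj(T,L@pose(p)[0].T+pose(p)[1])-px).ravel()
q=least_squares(f,[.5,0,0]); print(q.x[:2],np.degrees(q.x[2]),q.fun)
R,t=pose(q.x)
np.save("clamp.npy",q.x)
for n,u,v in (("fenceB",105,194),("houseB",386,200),("orange",415.6,195.2),):
    X=unproj(T,u,v,.096);print(n,X, "clamp frame",R.T@(X-t))
u=145+245/4.2;v=165+156/4.2; X=unproj(T,u,v,.105); print("b3",X,R.T@(X-t), R.T@(unproj(T,u,v,.113)-t))
# scene overlay
for n,c in s.items():
    im=cv2.resize(c["frame"][:,:,::-1],None,fx=2,fy=2,interpolation=cv2.INTER_CUBIC).copy()
    P=list(L)+[(x,.185,.07) for x in(-.03,.03)]+[(sx*.032,y,.052) for sx in(-1,1) for y in(.015,.185)]+[(0,-.110,.186),(0,-.096,.186),(0,-.07,.169),(0,-.062,.085),(0,-.14,.085)]
    for X in P:
        u,v=proj(c,R@np.array(X)+t)[0]*2; cv2.circle(im,(int(u),int(v)),2,(0,0,255),-1)
    for u,v,z in((105,194,.096),(386,200,.096)):
        X=unproj(T,u,v,.096)
        for zz in (0,.096): a,b=proj(c,[X[0],X[1],zz])[0]*2; cv2.circle(im,(int(a),int(b)),2,(255,0,0),-1)
    y0,y1,x0,x1=(320,540,150,900) if n=="top" else (320,580,180,800)
    cv2.imwrite(f"pics/ov_{n}.png",im[y0:y1,x0:x1])
E
python3 fit.py
```

```text
[0.54462328 0.01223716] -12.215131364828817 [-0.38711055 -0.0907457  -0.19848548 -0.01943726  0.04087757  0.11844957
  0.54455839 -0.0207677 ]
fenceB [0.5826047 0.3326599 0.096    ] clamp frame [-0.03067445  0.32120461  0.096     ]
houseB [ 0.58107879 -0.34164876  0.096     ] clamp frame [ 0.11050638 -0.33816059  0.096     ]
orange [ 0.59398618 -0.41279488  0.096     ] clamp frame [ 0.13817485 -0.40496498  0.096     ]
b3 [0.56720979 0.09560804 0.105     ] [0.0044353  0.08626229 0.105     ] [0.00430577 0.08535516 0.113     ]
```

```bash
ls pics
```

```text
c_bot.png
c_clamp.png
c_sc.png
ov_scene.png
ov_top.png
scene0.png
top0.png
```

View pics/ov_top.png

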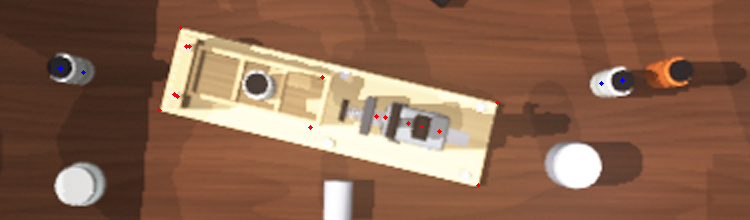

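View pics/ov_scene.png

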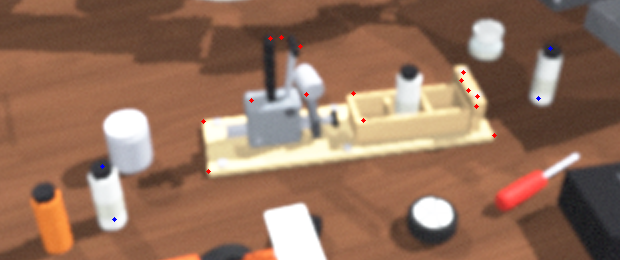

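```bash
python3 - <<'E'
import pickle,cv2,numpy as np
s=pickle.load(open("s0.pkl","rb"))
def crop(n,x0,y0,x1,y1,k):
    f=s[n]["frame"][y0:y1,x0:x1,::-1]; return cv2.resize(f,None,fx=k,fy=k,interpolation=cv2.INTER_CUBIC)
cv2.imwrite("pics/d1.png",crop("top",150,170,250,230,8))
cv2.imwrite("pics/d2.png",crop("top",235,200,325,260,8))
cv2.imwrite("pics/d3.png",crop("scene",190,170,340,250,5.3))
E
```

```text
(no output)
```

View pics/d1.png

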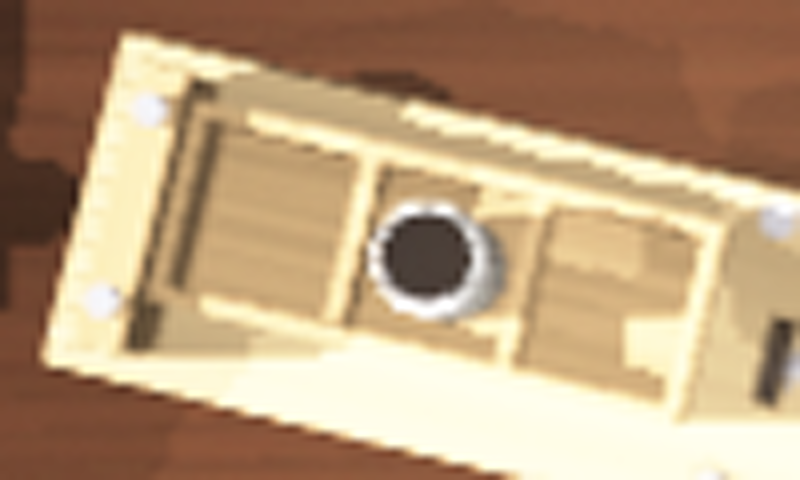

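View pics/d2.png

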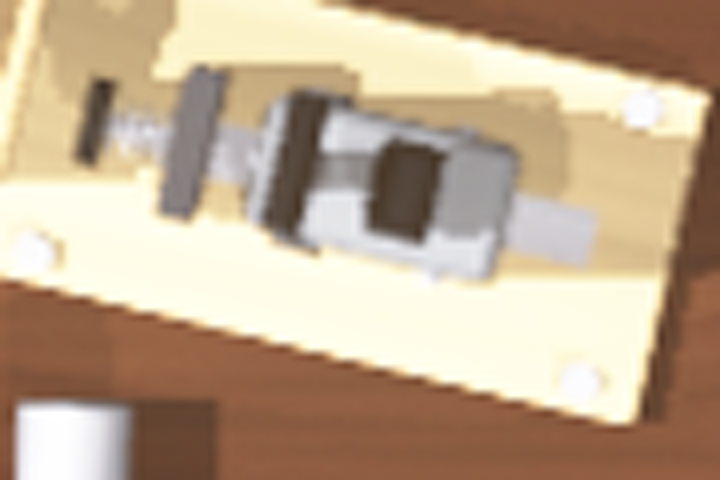

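View pics/d3.png

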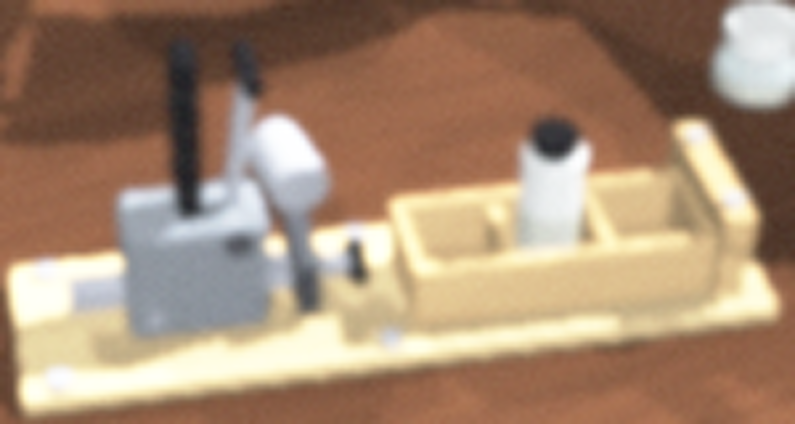

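```bash
cat > fit2.py <<'E'
import pickle; from h import *
s=pickle.load(open("s0.pkl","rb")); T=s["top"]; S=s["scene"]
def pose(p):
    x,y,a=p[:3]; c,s_=np.cos(a),np.sin(a); return np.array([[c,-s_,0],[s_,c,0],[0,0,1]]),np.array([x,y,0])
d1=lambda u,v:((u+.5)/8+150-.5,(v+.5)/8+170-.5)
d2=lambda u,v:((u+.5)/8+235-.5,(v+.5)/8+200-.5)
F=[((.032,.015,.052),d1(728,218)),((-.032,.015,.052),d1(684,420)),
((.013,-.096,.186),d2(380,138)),((.013,-.11,.186),d2(446,150)),((-.013,-.11,.186),d2(430,242)),((-.013,-.096,.186),d2(366,230)),
((0,-.07,.175),d2(297,167)),
((.055,-.21,.012),d2(712,95)),((-.055,-.21,.012),d2(636,425))]
P=np.array([f[0] for f in F]);px=np.array([f[1] for f in F])
f=lambda p:(proj(T,P@pose(p)[0].T+pose(p)[1])-px).ravel()
q=least_squares(f,[.54,0,-.2],loss="soft_l1"); print(q.x[:2],np.degrees(q.x[2]));print((f(q.x).reshape(-1,2)*2.2).round(1),"mm approx")
R,t=pose(q.x); np.save("clamp.npy",q.x)
def C(n,uv,z): print(n,((R.T@(unproj(T,*uv,z)-t))*1000).round(1))
C("b3top",d1(427,256),.113)
C("fence face",d1(158,215),.07);C("fc",d1(122,35),.07);C("fc",d1(42,365),.07)
C("rack+x edge",d1(250,112),.052);C("rack-x inner edge",d1(210,312),.052)
C("div1 fence side",d1(358,160),.052);C("div1",d1(378,163),.052);C("div2",d1(533,205),.052);C("div2",d1(552,207),.052)
C("div2 b",d1(498,362),.052);C("div2 b",d1(520,365),.052);C("rack inner -y",d1(700,235),.052);C("rack inner -y",d1(668,400),.052)
C("jaw top",d2(192,142),.052); C("pad top front",d2(84,118),.048)
# scene check
e=lambda u,v:((u+.5)/5.3+190-.5,(v+.5)/5.3+170-.5)
for n,X,uv in(("griptop",(0,-.103,.186),e(182,45)),("rack-y,+x top? ",(.032,.015,.052),e(412,270)),("rack -x",(-.032,.015,.052),e(392,202))):
    print(n,(proj(S,R@np.array(X)+t)[0]-uv).round(1))
for n,u,v in (("fenceB",105,194),("houseB",386,200),("orange",415.6,195.2)): print(n,unproj(T,u,v,.096))
E
python3 fit2.py
```

```text
[0.54717959 0.00452769] -14.250158512350291
[[-2.   2.2]
 [-5.   1.2]
 [ 4.3 -1.1]
 [-0.4 -0.7]
 [-2.8 -1. ]
 [ 1.4 -1.4]
 [-1.7 -3.4]
 [ 7.1  3.6]
 [ 3.7  4.1]] mm approx
b3top [ -2.   93.6 113. ]
fence face [-11.2 181.4  70. ]
fc [ 39.2 207.3  70. ]
fc [-64.7 203.   70. ]
rack+x edge [ 27.4 165.9  52. ]
rack-x inner edge [-35.9 160.9  52. ]
div1 fence side [ 21.9 129.4  52. ]
div1 [ 22.7 123.1  52. ]
div2 [22.8 73.1 52. ]
div2 [23.8 67.2 52. ]
div2 b [-27.1  70.4  52. ]
div2 b [-26.2  63.6  52. ]
rack inner -y [27.6 20.4 52. ]
rack inner -y [-24.5  16.3  52. ]
jaw top [ -2.4 -43.3  52. ]
pad top front [-4.  -8.9 48. ]
griptop [1.5 1.3]
rack-y,+x top?  [2.  0.9]
rack -x [ 1.6 -0. ]
fenceB [0.5826047 0.3326599 0.096    ]
houseB [ 0.58107879 -0.34164876  0.096     ]
orange [ 0.59398618 -0.41279488  0.096     ]
```

```bash
cat > fit3.py <<'E'
exec(open("fit2.py").read().split("F=[")[0])
g=T["frame"].astype(float); b=g[:,:,2]
def edge(col,lo,hi,sign):
    p=cv2.GaussianBlur(b,(1,3),0)[lo:hi,int(col)]; d=np.diff(p)*sign; i=int(np.argmax(d)); 
    o=0
    if 0<i<len(d)-1: den=d[i-1]-2*d[i]+d[i+1]; o=.5*(d[i-1]-d[i+1])/den
    return lo+i+.5+o
lowe=[];upe=[]
for c in range(190,305,5):
    yl=(d1(500,475)[1])+(c-d1(500,475)[0])*.24
    lowe.append((c,edge(c,int(yl-6),int(yl+7),-1)))
    yu=d2(712,95)[1]+(c-d2(712,95)[0])*.24
    upe.append((c,edge(c,int(yu-6),int(yu+7),1)))
for e in(lowe,upe):
    e=np.array(e);k=np.polyfit(*e.T,1);r=e[:,1]-np.polyval(k,e[:,0]);print(k,r.round(1))
keep=lambda e:[(c,y) for (c,y) in e if abs(y-np.polyval(np.polyfit(*np.array(e).T,1),c))<.6]
lowe,upe=keep(lowe),keep(upe)
F=[((None,.015,.052),d1(728,218)),((None,.015,.052),d1(684,420)),((0,-.103,.186),d2(405,190)),((None,-.07,.175),d2(297,167)),((None,.185,.07),d1(158,215))]
def res(p):
    R,t=pose(p);out=[]
    for X,uv in F:
        L=R.T@(unproj(T,*uv,X[2])-t); out.append((L[1]-X[1])*1000)
        if X[0] is not None: out.append((L[0]-X[0])*1000)
    for e,x in((lowe,-.055),(upe,.055)):
        for uv in e: out.append((( R.T@(unproj(T,*uv,.012)-t))[0]-x)*1000*.5)
    return np.array(out)
q=least_squares(res,[.54,0,-.2],loss="soft_l1");print(q.x[:2],np.degrees(q.x[2]));print(res(q.x).round(1))
R,t=pose(q.x); np.save("clamp.npy",q.x)
src=open("fit2.py").read(); exec(src[src.index("def C("):])
C("board corner",d2(712,95),.012);C("board c",d2(636,425),.012)
C("grip",d2(405,190),.186);C("bar",d2(297,167),.175)
E
python3 fit3.py
```

```text
[  0.23900588 177.92854386] [ 0.  -0.  -0.2  0.   0.2  0.1 -0.1 -0.2 -0.   0.1  0.1 -0.  -0.1 -0.1
  0.   0.2 -0.  -0.1 -0.1  0.1  0.2  0.  -0.1]
[  0.23756015 134.4755151 ] [-0.1  0.1  0.3 -0.1 -0.2 -0.1  0.1  0.   0.1 -0.2 -0.1  0.1 -0.2  0.
 -0.1 -0.   0.1  0.1  0.1 -0.  -0.1 -0.1  0.1]
[0.54217594 0.00277507] -12.282822956597009
[-0.  -1.4  3.3 -0.2  0.4 -0.5  0.2  0.2  0.4  0.2 -0.1  0.   0.2  0.4
  0.2  0.1 -0.   0.2  0.3  0.2  0.1 -0.1  0.1  0.3  0.2  0.  -0.1  0.1
  0.2 -0.  -0.3 -0.5 -0.1  0.2 -0.  -0.2 -0.2 -0.2  0.1 -0.1 -0.2  0.2
 -0.2 -0.  -0.1 -0.2 -0.3 -0.3 -0.1  0.  -0.  -0.3]
b3top [  5.7  96.4 113. ]
fence face [ -0.4 184.5  70. ]
fc [ 50.8 208.6  70. ]
fc [-53.2 207.9  70. ]
rack+x edge [ 37.6 167.7  52. ]
rack-x inner edge [-25.8 164.8  52. ]
div1 fence side [ 30.9 131.4  52. ]
div1 [ 31.4 125.1  52. ]
div2 [29.8 75.  52. ]
div2 [30.6 69.1 52. ]
div2 b [-20.2  74.1  52. ]
div2 b [-19.5  67.2  52. ]
rack inner -y [32.8 22.2 52. ]
rack inner -y [-19.4  19.9  52. ]
jaw top [  0.6 -40.4  52. ]
pad top front [ 0.2 -6.  48. ]
griptop [0.4 1.2]
rack-y,+x top?  [ 1.1 -0.1]
rack -x [-0.1 -0.9]
fenceB [0.5826047 0.3326599 0.096    ]
houseB [ 0.58107879 -0.34164876  0.096     ]
orange [ 0.59398618 -0.41279488  0.096     ]
board corner [  54.5 -200.    12. ]
board c [ -54.1 -199.9   12. ]
grip [ -0.2 -99.7 186. ]
bar [ -0.8 -69.6 175. ]
```

The two white bottles with black caps (top0.png pixels (170,303) and (595,314)) match the description. The look-alike at (640,306) is orange and gets left alone. The crop c_bot.png confirms this. I'll take the fence-side bottle first.

```bash
cat >> h.py <<'E'
cl=np.load("clamp.npy")
YA=np.degrees(cl[2])
def W(x,y,z=0):
    c,s=np.cos(cl[2]),np.sin(cl[2]); return np.array([cl[0]+c*x-s*y,cl[1]+s*x+c*y,z])
DX=[180,0,YA+90]; DY=[180,0,YA+180]   # jaws along clamp x / clamp y
def G(p,z): return [p[0],p[1],z+.163]
def st(r,m=""):
    s=r.sense(); print(m,round(s["clock"],2),s["tcp_pos"].round(4),s["orientation"].round(1),"F",s["contact_force"].round(1),"op",round(s["opening"]*1000,1))
E
python3 - <<'E'
from station import r
from h import *
B=[.5826,.3327]
r.reach(G(B,.16),DX); st(r)
r.servo_line(G(B,.065),speed=.12); st(r)
r.grab(15); st(r,"grab")
r.servo_line(G(B,.15),speed=.15); st(r)
d=r.snapshot("scene"); cv2.imwrite("pics/g1.png",cv2.resize(d["frame"][120:280,180:440,::-1],None,fx=3,fy=3,interpolation=cv2.INTER_CUBIC))
E
```

```text
1.62 [0.5819 0.3337 0.3235] [180.   -0.   77.8] F [-0.1  0.2  0.6] op 87.6
 2.57 [0.5828 0.3329 0.2292] [ 1.799e+02 -1.000e-01  7.770e+01] F [-0.2 -0.4 -0.7] op 87.4
grab 3.45 [0.5826 0.3327 0.2279] [180.    0.   77.7] F [-0.1 -0.7 -0.4] op 32.8
 4.17 [0.5825 0.3326 0.3119] [-1.799e+02  1.000e-01  7.770e+01] F [-0.2 -0.  -1.1] op 32.8
```

View pics/g1.png

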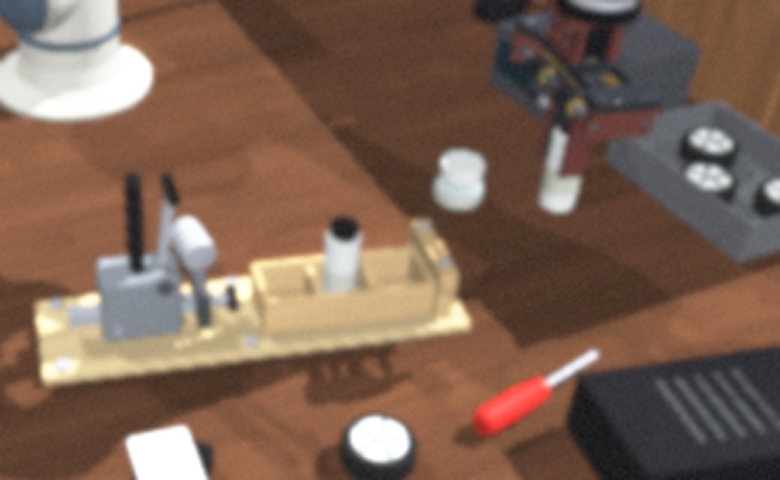

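The bottle is held upright. Next I'll bring it over the fence cell and look.

```bash
python3 - <<'E'
from station import r
from h import *
P=W(.005,.155)
r.servo_line(G([.5826,.3327],.18),speed=.15)
r.servo_line(G(P,.18),speed=.2)
r.servo_line(G(P,.135),speed=.1);st(r)
r.wait(.3)
for n,(y0,y1,x0,x1) in (("scene",(130,260,190,390)),("top",(150,270,130,330))):
    d=r.snapshot(n); cv2.imwrite(f"pics/p1_{n}.png",cv2.resize(d["frame"][y0:y1,x0:x1,::-1],None,fx=4,fy=4,interpolation=cv2.INTER_CUBIC))
print(proj(d,W(.005,.155,.07)))
E
```

```text
6.22 [0.58   0.1534 0.298 ] [-180.     0.    77.7] F [ 0.6  0.8 -1. ] op 32.7
[[181.51303126 197.06820401]]
```

View pics/p1_scene.png

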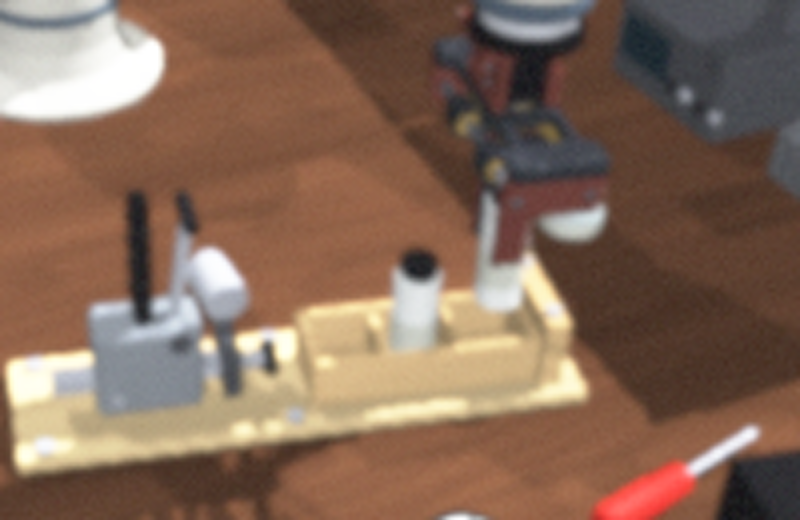

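View pics/p1_top.png

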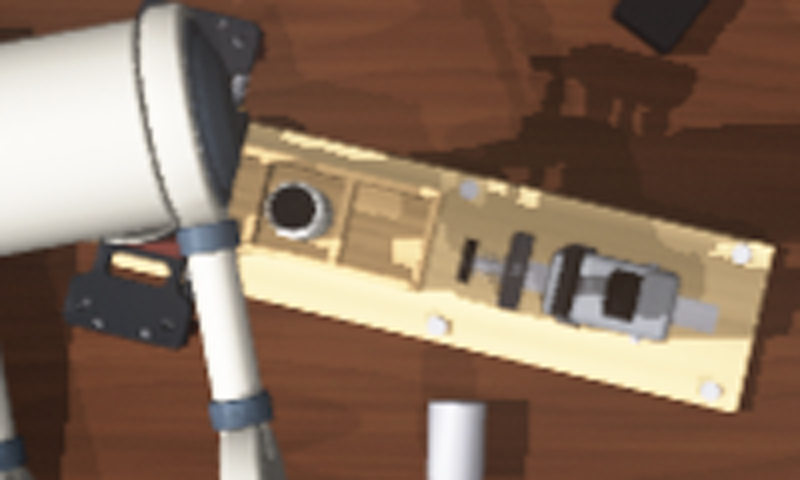

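```bash
python3 - <<'E'
from station import r
from h import *
import pickle
S=pickle.load(open("s0.pkl","rb"))["scene"]
print([((proj(S,W(.005,y,.07))[0]-[190,130])*4).round() for y in(.147,.155,.163)])
P=W(.005,.155)
r.servo_line(G(P,.0835),speed=.08);r.wait(.3);st(r)
r.let_go();st(r)
r.servo_line(G(P,.20),speed=.2)
# go to second bottle
B=[.5811,-.3416]
r.servo_line(G(P,.30),speed=.3)
r.reach(G(B,.20),DX);st(r)
for n,(y0,y1,x0,x1) in (("scene",(130,290,110,370)),):
    d=r.snapshot(n); cv2.imwrite(f"pics/p2_{n}.png",cv2.resize(d["frame"][y0:y1,x0:x1,::-1],None,fx=3,fy=3,interpolation=cv2.INTER_CUBIC))
E
```

```text
[array([481., 299.]), array([492., 298.]), array([502., 296.])]
 7.71 [0.5801 0.1532 0.2467] [180.   -0.   77.7] F [ 0.6 -0.4 -1.3] op 32.6
 8.68 [0.58   0.1532 0.2465] [-180.    -0.    77.7] F [ 0.2 -0.7  0.3] op 87.9
 11.72 [ 0.5817 -0.3404  0.3635] [180.   -0.   77.8] F [ 0.4  0.4 -0.1] op 87.8
```

View pics/p2_scene.png

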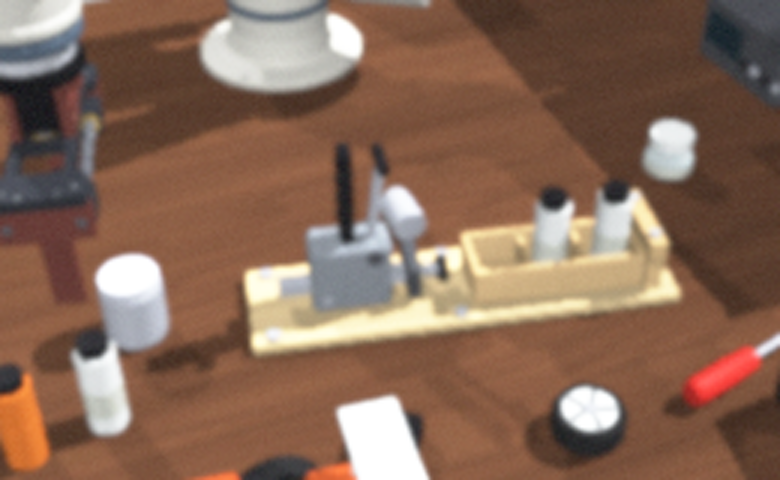

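```bash
python3 - <<'E'
from station import r
from h import *
B=[.5811,-.3416];P=W(.005,.045)
r.servo_line(G(B,.065),speed=.15);st(r)
r.grab(15);st(r,"grab")
r.servo_line(G(B,.29),speed=.2);st(r)
r.servo_line(G(P,.29),speed=.25)
r.servo_line(G(P,.14),speed=.15);r.wait(.3);st(r)
for n,(y0,y1,x0,x1) in (("scene",(130,290,110,370)),):
    d=r.snapshot(n); cv2.imwrite(f"pics/p3_{n}.png",cv2.resize(d["frame"][y0:y1,x0:x1,::-1],None,fx=3,fy=3,interpolation=cv2.INTER_CUBIC))
print([((proj(d,W(.005,y,.075))[0]-[110,130])*3).round() for y in(.037,.045,.053)])
E
```

```text
12.82 [ 0.5814 -0.3418  0.2295] [179.9   0.   77.7] F [-0.8 -0.1  0.2] op 88.0
grab 13.71 [ 0.5811 -0.3416  0.2279] [-180.    -0.    77.7] F [ 0.1 -0.  -0.5] op 32.8
 14.98 [ 0.5812 -0.3417  0.4515] [-179.9   -0.    77.7] F [-0.3 -0.  -1.5] op 32.6
 18.13 [0.5567 0.0457 0.3036] [179.9  -0.   77.7] F [-0.6  0.2 -0.6] op 32.6
[array([492., 232.]), array([500., 232.]), array([508., 231.])]
```

View pics/p3_scene.png

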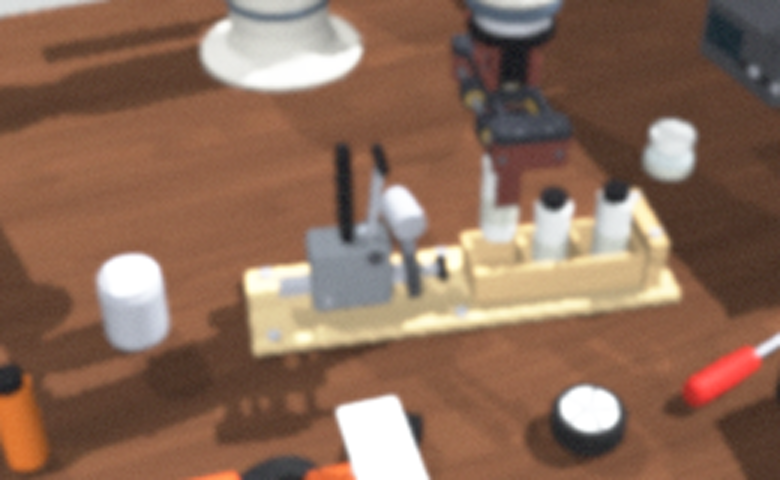

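```bash
python3 - <<'E'
from station import r
from h import *
P=W(.005,.045)
r.servo_line(G(P,.0835),speed=.08);r.wait(.3);st(r)
r.let_go();st(r)
r.servo_line(G(P,.25),speed=.2)
Q=W(0,-.091)
r.reach(G(Q,.25),DY);st(r); r.wait(.2)
for n,(y0,y1,x0,x1,k) in (("scene",(150,260,180,350,4.5)),):
    d=r.snapshot(n); cv2.imwrite(f"pics/p4_{n}.png",cv2.resize(d["frame"][y0:y1,x0:x1,::-1],None,fx=k,fy=k,interpolation=cv2.INTER_CUBIC))
d=r.snapshot("top"); cv2.imwrite("pics/p4_top.png",cv2.resize(d["frame"][165:265,140:330,::-1],None,fx=4,fy=4,interpolation=cv2.INTER_CUBIC))
E
```

```text
19.34 [0.5567 0.0457 0.2467] [180.   -0.   77.7] F [ 0.5 -0.2 -0.1] op 33.0
 20.31 [0.5566 0.0457 0.2465] [-180.    -0.    77.7] F [-0.4  0.1 -0.5] op 87.9
 22.89 [ 0.5229 -0.086   0.4126] [180.   -0.  167.7] F [-0.3  1.  -0.8] op 87.8
```

View pics/p4_scene.png

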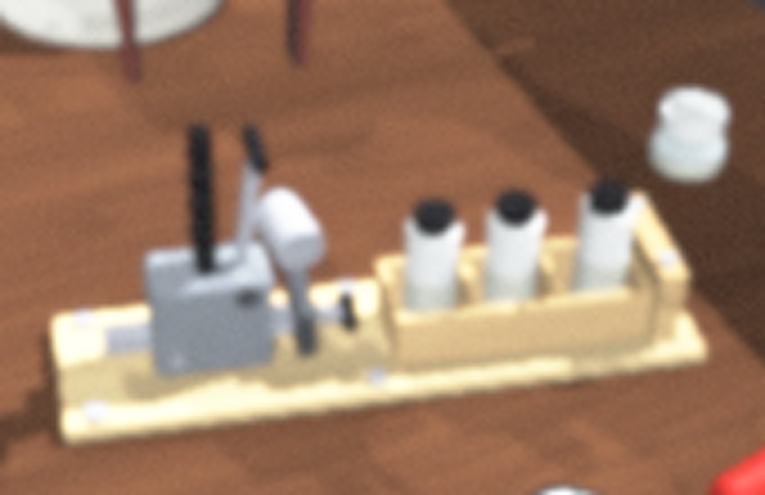

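View pics/p4_top.png

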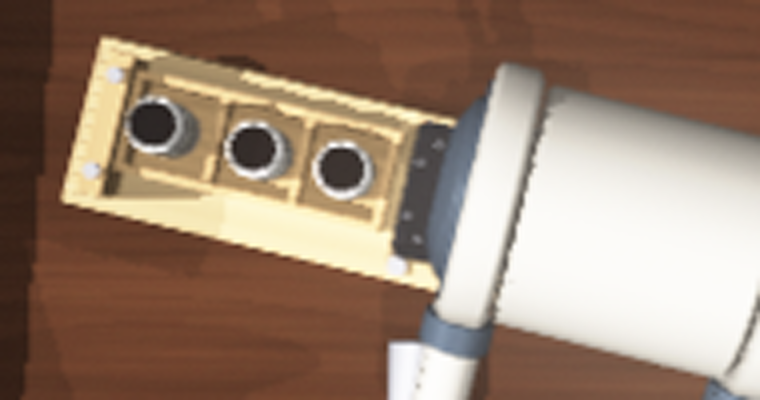

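All three bottles stand upright in their own cells, with caps at (155,125), (253,150) and (342,170) in p4_top. The pad-to-rack gap is about 21 mm. Now the first pump.

```bash
python3 - <<'E'
from station import r
from h import *
Q=W(0,-.096)
r.servo_line(G(Q,.25),speed=.15)
r.servo_line(G(Q,.168),speed=.12);r.wait(.2);st(r)
def snap(n,y0,y1,x0,x1,k,name):
    d=r.snapshot(n); cv2.imwrite(f"pics/{name}.png",cv2.resize(d["frame"][y0:y1,x0:x1,::-1],None,fx=k,fy=k,interpolation=cv2.INTER_CUBIC))
r.grab(30);st(r,"grab");r.wait(.2);st(r,"hold")
snap("scene",140,260,180,350,4.5,"s1_hold")
r.let_go();r.wait(.2);st(r,"open")
snap("scene",140,260,180,350,4.5,"s1_open")
E
```

```text
24.48 [ 0.5219 -0.0911  0.3321] [-1.800e+02  1.000e-01  1.677e+02] F [ 0.3 -0.6  0. ] op 87.6
grab 25.44 [ 0.5219 -0.09    0.3324] [1.799e+02 1.000e-01 1.678e+02] F [-1.   6.7  5.1] op 27.2
hold 25.64 [ 0.5219 -0.09    0.3324] [1.798e+02 1.000e-01 1.678e+02] F [0.3 7.1 5.3] op 26.8
open 26.93 [ 0.5217 -0.0911  0.331 ] [-180.    -0.   167.7] F [ 1.  -0.4  0.2] op 87.9
```

View pics/s1_hold.png

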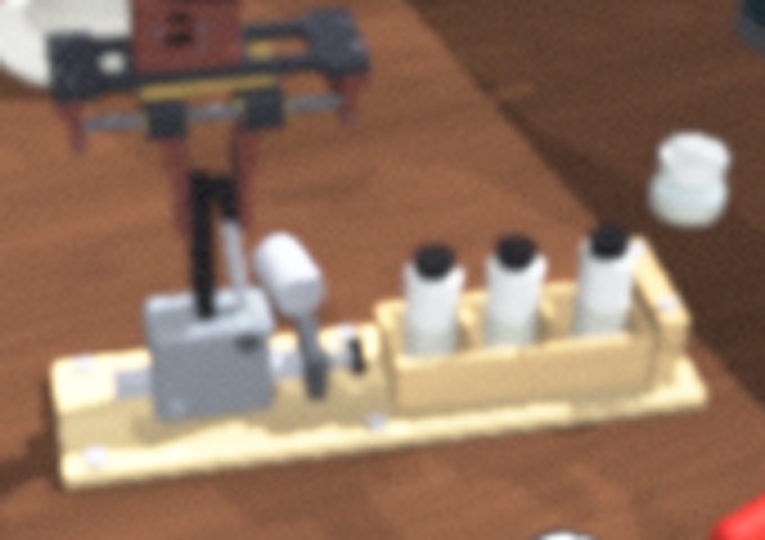

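View pics/s1_open.png

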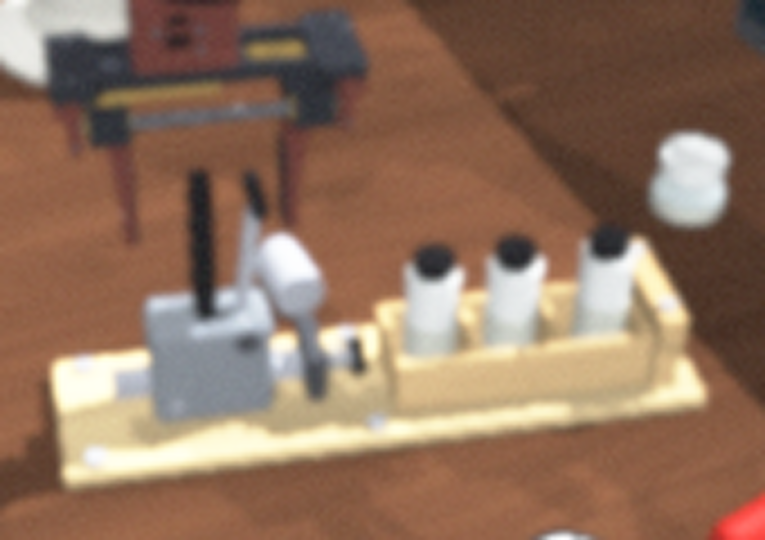

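```bash
cat >> h.py <<'E'
def jawshift(f0,c,f1,yj=-.0404):
    # template-match the pad (dark disc) and jaw along the clamp axis; returns mm moved, by projection scale
    out=[]
    for y0,z,hw,hh in ((yj+.031,.034,4,6),):
        u,v=proj(c,W(0,y0,z))[0]; u0,v0=int(round(u)),int(round(v))
        t=cv2.resize(cv2.cvtColor(f0[v0-hh:v0+hh+1,u0-hw:u0+hw+1],cv2.COLOR_RGB2GRAY),None,fx=8,fy=8,interpolation=cv2.INTER_CUBIC)
        s=cv2.resize(cv2.cvtColor(f1[v0-hh-8:v0+hh+9,u0-hw-3:u0+hw+20],cv2.COLOR_RGB2GRAY),None,fx=8,fy=8,interpolation=cv2.INTER_CUBIC)
        m=cv2.matchTemplate(s,t,cv2.TM_CCOEFF_NORMED);_,q,_,l=cv2.minMaxLoc(m)
        du=l[0]/8-3; sc=(proj(c,W(0,y0+.01,z))[0]-proj(c,W(0,y0,z))[0])/10
        out.append((round(du/sc[0],1),round(l[1]/8-8,2),round(q,2)))
    return out
E
python3 - <<'E'
from station import r
from h import *
import pickle
S=pickle.load(open("s0.pkl","rb"))["scene"]
d=r.snapshot("scene");print("after1",jawshift(S["frame"],S,d["frame"]))
for k in (2,3):
    r.grab(30);r.wait(.15);st(r,"hold")
    d=r.snapshot("scene");print("held",k,jawshift(S["frame"],S,d["frame"]))
    r.let_go();r.wait(.1)
d=r.snapshot("scene");print("open",jawshift(S["frame"],S,d["frame"]));pickle.dump(d,open("s3.pkl","wb"))
cv2.imwrite("pics/s3.png",cv2.resize(d["frame"][190:250,220:320,::-1],None,fx=8,fy=8,interpolation=cv2.INTER_CUBIC))
st(r)
E
```

```text
after1 [(np.float64(5.6), -0.38, 0.97)]
hold 28.15 [ 0.5219 -0.09    0.3323] [1.798e+02 1.000e-01 1.678e+02] F [-0.8  6.7  6.7] op 27.2
held 2 [(np.float64(40.3), -5.88, 0.85)]
hold 30.46 [ 0.5219 -0.09    0.3323] [1.798e+02 1.000e-01 1.678e+02] F [-0.7  6.3  5.9] op 27.0
held 3 [(np.float64(21.5), -1.12, 0.91)]
open [(np.float64(21.5), -1.12, 0.91)]
 31.7 [ 0.5217 -0.091   0.331 ] [-180.    -0.   167.7] F [ 0.2  0.8 -0.5] op 87.6
```

View pics/s3.png

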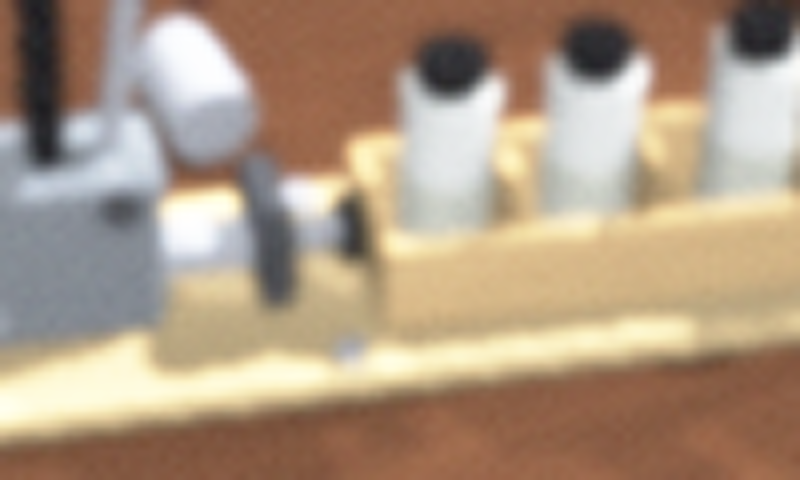

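```bash
python3 - <<'E'
from station import r
from h import *
import pickle
Q=W(0,-.096)
r.servo_line(G(Q,.26),speed=.2)
j=r.sense()["joints"].copy(); j[0]-=28; np.save("jq.npy",j)
r.move_joints(j);r.wait(.1)
s={n:r.snapshot(n) for n in("top","scene")};pickle.dump(s,open("s3b.pkl","wb"))
cv2.imwrite("pics/t3.png",cv2.resize(s["top"]["frame"][190:250,225:325,::-1],None,fx=8,fy=8,interpolation=cv2.INTER_CUBIC))
st(r)
E
```

```text
33.52 [ 0.4188 -0.3243  0.4221] [180.   -0.  139.9] F [-0.4  0.2 -0.6] op 87.4
```

View pics/t3.png

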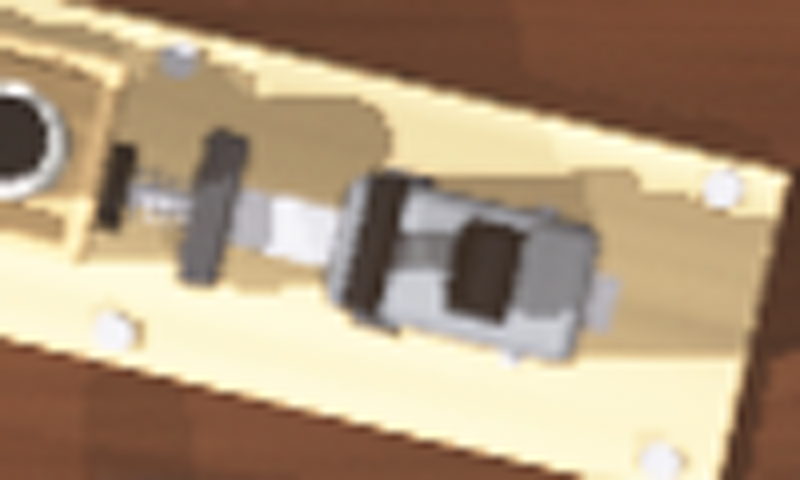

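```bash
python3 - <<'E'
from h import *
import pickle
T0=pickle.load(open("s0.pkl","rb"))["top"];T1=pickle.load(open("s3b.pkl","rb"))["top"]
Rm=np.array([[np.cos(cl[2]),-np.sin(cl[2])],[np.sin(cl[2]),np.cos(cl[2])]])
def rect(T,z): # rectified image, clamp frame, 0.25 mm/px: cols y -80..40, rows x 40..-40
    ys=np.arange(-.08,.04,.00025);xs=np.arange(.04,-.04,-.00025)
    X,Y=np.meshgrid(xs,ys,indexing="ij"); P=np.stack([X.ravel(),Y.ravel()],1)@Rm.T+cl[:2]
    uv=proj(T,np.c_[P,np.full(len(P),z)]).astype(np.float32).reshape(*X.shape,2)
    return cv2.remap(T["frame"],uv[...,0],uv[...,1],cv2.INTER_CUBIC)
a,b=rect(T0,.052),rect(T1,.052)
cv2.imwrite("pics/rect.png",cv2.resize(np.vstack([a,b])[:,:,::-1],None,fx=.9,fy=.9))
ga=cv2.cvtColor(a,7);gb=cv2.cvtColor(b,7)
c0=int((-40.4+80)*4)
t=ga[160-70:160+70,c0-24:c0+24]
m=cv2.matchTemplate(gb[160-72:160+72],t,cv2.TM_CCOEFF_NORMED);_,q,_,l=cv2.minMaxLoc(m);print("jaw shift",(l[0]-(c0-24))/4,q)
A,B=rect(T0,.048),rect(T1,.048)  # pad top
ga=cv2.cvtColor(A,7).astype(float);gb=cv2.cvtColor(B,7).astype(float)
for n,g in(("0",ga),("3",gb)):
    p=g[145:175].mean(0); print(n,[(round(i/4-80,1),round(p[i])) for i in range(260,400,3)])
E
```

```text
jaw shift 28.5 0.6243610382080078
0 [(-15.0, 170), (-14.2, 154), (-13.5, 134), (-12.8, 116), (-12.0, 100), (-11.2, 88), (-10.5, 79), (-9.8, 74), (-9.0, 74), (-8.2, 79), (-7.5, 90), (-6.8, 105), (-6.0, 126), (-5.2, 148), (-4.5, 169), (-3.8, 187), (-3.0, 201), (-2.2, 208), (-1.5, 210), (-0.8, 209), (0.0, 209), (0.8, 209), (1.5, 209), (2.2, 209), (3.0, 209), (3.8, 209), (4.5, 210), (5.2, 210), (6.0, 210), (6.8, 210), (7.5, 210), (8.2, 210), (9.0, 210), (9.8, 210), (10.5, 208), (11.2, 205), (12.0, 202), (12.8, 200), (13.5, 201), (14.2, 206), (15.0, 215), (15.8, 226), (16.5, 236), (17.2, 244), (18.0, 249), (18.8, 250), (19.5, 250)]
3 [(-15.0, 129), (-14.2, 139), (-13.5, 149), (-12.8, 158), (-12.0, 162), (-11.2, 166), (-10.5, 168), (-9.8, 170), (-9.0, 171), (-8.2, 175), (-7.5, 180), (-6.8, 183), (-6.0, 185), (-5.2, 183), (-4.5, 179), (-3.8, 176), (-3.0, 177), (-2.2, 180), (-1.5, 182), (-0.8, 180), (0.0, 176), (0.8, 172), (1.5, 167), (2.2, 161), (3.0, 156), (3.8, 145), (4.5, 128), (5.2, 108), (6.0, 88), (6.8, 70), (7.5, 58), (8.2, 52), (9.0, 51), (9.8, 51), (10.5, 53), (11.2, 57), (12.0, 66), (12.8, 78), (13.5, 94), (14.2, 112), (15.0, 132), (15.8, 149), (16.5, 163), (17.2, 174), (18.0, 181), (18.8, 183), (19.5, 181)]
```

View pics/rect.png

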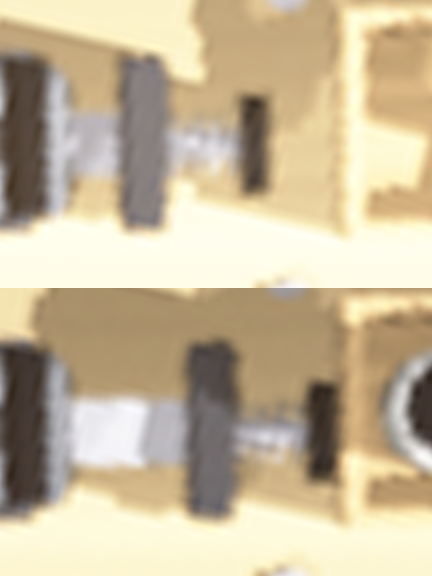

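The top view shows the jaw moved about 18.8 mm in three pumps (6.3 mm per squeeze). That leaves 2 to 2.7 mm of gap with the spring still free. One more full squeeze should push the pad in about 4 mm, so I'll do it and hold.

```bash
python3 - <<'E'
from station import r
from h import *
import pickle
Q=W(0,-.096)
r.reach(G(Q,.26),DY)
r.servo_line(G(Q,.168),speed=.12);r.wait(.2);st(r)
r.grab(32);r.wait(.5);st(r,"hold")
d=r.snapshot("scene");pickle.dump(d,open("s4.pkl","wb"))
a=pickle.load(open("s3.pkl","rb"))["frame"]
f=lambda x:cv2.resize(x[155:245,220:350,::-1],None,fx=6,fy=3.3*6/6,interpolation=cv2.INTER_CUBIC)
g=lambda x:cv2.resize(x[165:240,225:325,::-1],None,fx=4,fy=4,interpolation=cv2.INTER_CUBIC)
cv2.imwrite("pics/s4.png",np.hstack([g(a),g(d["frame"])]))
cv2.imwrite("pics/s4full.png",cv2.resize(d["frame"][:,:,::-1],(800,600)))
E
```

```text
35.64 [ 0.5219 -0.091   0.332 ] [-1.800e+02  1.000e-01  1.677e+02] F [ 0.1  0.2 -0.7] op 87.9
hold 37.11 [ 0.5219 -0.0901  0.3324] [1.799e+02 1.000e-01 1.678e+02] F [0.  5.7 5.9] op 27.0
```

View pics/s4.png

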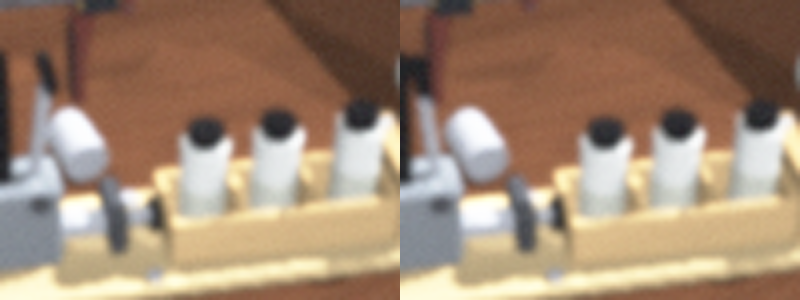

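View pics/s4full.png

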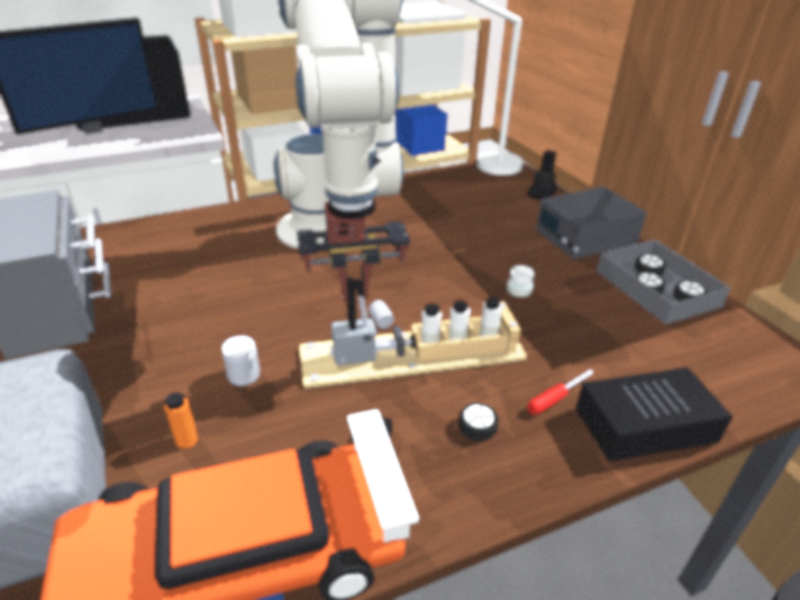

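```bash
python3 - <<'E'
from h import *
import pickle
A=pickle.load(open("s3.pkl","rb"));B=pickle.load(open("s4.pkl","rb"))
Rm=np.array([[np.cos(cl[2]),-np.sin(cl[2])],[np.sin(cl[2]),np.cos(cl[2])]])
def rect(T,x=0.): # vertical plane at clamp x, cols y -70..30, rows z .07...015
    ys=np.arange(-.07,.03,.00025);zs=np.arange(.07,.014,-.00025)
    Z,Y=np.meshgrid(zs,ys,indexing="ij"); P=np.stack([np.full(Y.size,x),Y.ravel()],1)@Rm.T+cl[:2]
    uv=proj(T,np.c_[P,Z.ravel()]).astype(np.float32).reshape(*Y.shape,2)
    return cv2.remap(T["frame"],uv[...,0],uv[...,1],cv2.INTER_CUBIC)
a,b=rect(A),rect(B); cv2.imwrite("pics/rs.png",cv2.resize(np.vstack([a,b])[:,:,::-1],None,fx=1.3,fy=1.3))
E
```

```text
(no output)
```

View pics/rs.png

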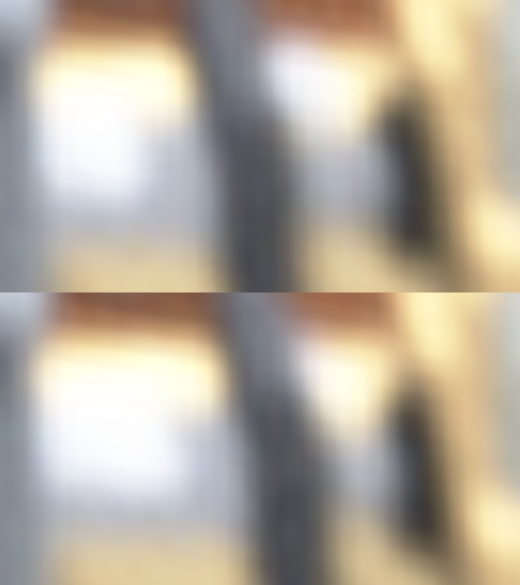

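```bash
python3 - <<'E'
from station import r
from h import *
st(r); print(r.hand_in())
E
```

```text
37.16 [ 0.5219 -0.09    0.3324] [1.798e+02 1.000e-01 1.678e+02] F [-1.   5.5  5.1] op 26.8
the job is handed in; nothing more can be done
None
```

The job is done and handed in at about 37 s on the clock. Both white bottles stand upright in the two empty cells, and the pad presses lightly on the rack. The gripper is still holding the trigger fully squeezed. I gave three full squeezes with release, then a fourth that I held.

**Last checks:**
- **Trigger:** the finger opening is about 27 mm (28 mm is the stated full squeeze), and the force on the tool is about 8 N.
- **Pad:** on the fourth squeeze the jaw moved about 6 mm and the pad only about 2 mm, so the spring is pushed in about 4 mm, inside the 1 to 11 mm range. That comes from coarse camera pixels, so allow 1 to 2 mm of error.
- **Scene:** the three bottles stand upright, the rack is still at the fence, and I saw no bystander out of place. The orange look-alike was not touched.

**One check failed:** an automatic image match of the jaw's movement during pumping gave inconsistent readings. I set it aside and measured from a clear top view after the third squeeze instead, which showed about 18.8 mm of movement.

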